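# Fill the spice tray to weight

## Task

Load spice tins from the board into the channel of the kitchen scale's tray, one at a time, until the scale's pointer rests in the green band. Set each tin down in the channel, slide it gently along until it is snug against the orange sprung plate or against the tin before it, let go, and only then fetch the next. Do not shove: the plate must not be pushed back more than 2.5 mm nor the pointer driven into the red; leave spare tins and everything else where they are, and tip nothing over.

Things in the scene. Friction and masses are not known exactly. Their poses are not given: they have to be found in the camera images.
- tin1_c (a point): Centre (half-way up) of a closed round steel spice tin with a red lid, 44 mm in diameter and 60 mm tall, about 120 g (differs by up to 2 percent), loose, standing upright; at the start it stands on the wooden board. All four tins are alike but for the lid; any may be used.
- tin2_c (a point): Centre (half-way up) of a closed round steel spice tin with a yellow lid, 44 mm in diameter and 60 mm tall, about 120 g (differs by up to 2 percent), loose, standing upright; at the start it stands on the wooden board. All four tins are alike but for the lid; any may be used.
- tin3_c (a point): Centre (half-way up) of a closed round steel spice tin with a green lid, 44 mm in diameter and 60 mm tall, about 120 g (differs by up to 2 percent), loose, standing upright; at the start it stands on the wooden board. All four tins are alike but for the lid; any may be used.
- tin4_c (a point): Centre (half-way up) of a closed round steel spice tin with a purple lid, 44 mm in diameter and 60 mm tall, about 120 g (differs by up to 2 percent), loose, standing upright; at the start it stands on the wooden board. All four tins are alike but for the lid; any may be used.
- tray_floor (a point): Middle of the floor of the channel in the aluminium tray on the kitchen scale. Channel runs along y over the tray's 250 mm, z up, x across; 47 mm wide between two guide rails 6 mm high; tray 92 mm wide. Floor about 92 mm above the table when empty; it sinks 2.45 mm per 100 g or 400 N/m under a push from above. A tin may rub on a rail as it slides.
- tray_end (a point): Middle of the +y end of the channel's floor, 125 mm from tray_floor. Short of it an upright orange plate (44 mm wide, 4 mm thick, top 45 mm above the floor) on a clamped blue divider closes the channel. Its -y face stands 30 to 80 mm before this point, differently each time and not measured: feel for it. First tin goes against it, the next behind it toward -y.
- plate (a joint): How far the orange plate is pushed back on its spring along the tray's +y, in m: 0 at rest, 4000 N/m (1 mm at 4 N). Must never pass 0.0025 (10 N). It comes back when let go and may nudge the row back with it by up to 2 mm.
- pointer (a joint): Red pointer on the dial, rad: 0 points up the slope to the tray, grows clockwise facing the dial, 0.49 per 100 g (a tin: about 0.59). Green band 1.48 to 2.09; red from 5.0. The empty tray reads anything from 0.1 to 0.5, and that counts. Two or three tins bring it into the green, never one. It settles within half a second.
- scale: Cream kitchen scale, 150 x 200 mm, fixed on the table; origin under its middle, same axes as the tray. On its +x side a round white dial, 116 mm, slopes down away from the tray; its near edge is its top, about 102 mm above the table and 80 mm from the channel's middle.
- board: Brown wooden board, 260 x 260 x 12 mm, fixed on the table, carrying the tins at its corners about 130 mm apart; origin under its centre.
- cutter_mid (a point): Middle of a steel cutter ring, 44 mm across and 9 mm high, lying in the middle of the board: leave alone.
- mug_mid (a point): Middle of a purple mug, 76 mm across, 90 mm tall: leave alone.
- shaker_mid (a point): Middle of a glass salt shaker, 38 mm across, 85 mm tall: leave alone.
- oil_mid (a point): Middle of a green oil bottle, 62 mm across, 200 mm tall: leave alone.
- jam_mid (a point): Middle of an amber jam jar, 72 mm across, 100 mm tall: leave alone.
- bowl_mid (a point): Middle of a blue bowl, 140 mm across, 60 mm tall: leave alone.
- spoon_grip (a point): Handle of a wooden spoon lying on the table: leave alone.
Not all that is in view belongs to the job. What is shaped like the part that bears tin3_c but pink is not meant.

How it is judged:
On the way, in this order (a step that is already met when the one before it is completed fails the run):
1. a first tin stands in the channel within 2.5 mm of the orange plate, let go, with no second one behind it yet (((horizontal distance between tin1_c and plate_c0 between 0.018 and 0.0265 m and x of tin1_c in the frame of tray_floor between -0.006 and 0.006 m and z of tin1_c in the frame of tray_floor between 0.026 and 0.034 m and angle between tin1_c's own z axis and vertical below 0.1 rad) or (horizontal distance between tin2_c and plate_c0 between 0.018 and 0.0265 m and x of tin2_c in the frame of tray_floor between -0.006 and 0.006 m and z of tin2_c in the frame of tray_floor between 0.026 and 0.034 m and angle between tin2_c's own z axis and vertical below 0.1 rad) or (horizontal distance between tin3_c and plate_c0 between 0.018 and 0.0265 m and x of tin3_c in the frame of tray_floor between -0.006 and 0.006 m and z of tin3_c in the frame of tray_floor between 0.026 and 0.034 m and angle between tin3_c's own z axis and vertical below 0.1 rad) or (horizontal distance between tin4_c and plate_c0 between 0.018 and 0.0265 m and x of tin4_c in the frame of tray_floor between -0.006 and 0.006 m and z of tin4_c in the frame of tray_floor between 0.026 and 0.034 m and angle between tin4_c's own z axis and vertical below 0.1 rad)) and not ((horizontal distance between tin1_c and plate_c0 between 0.058 and 0.0725 m and x of tin1_c in the frame of tray_floor between -0.006 and 0.006 m and z of tin1_c in the frame of tray_floor between 0.026 and 0.034 m and angle between tin1_c's own z axis and vertical below 0.1 rad) or (horizontal distance between tin2_c and plate_c0 between 0.058 and 0.0725 m and x of tin2_c in the frame of tray_floor between -0.006 and 0.006 m and z of tin2_c in the frame of tray_floor between 0.026 and 0.034 m and angle between tin2_c's own z axis and vertical below 0.1 rad) or (horizontal distance between tin3_c and plate_c0 between 0.058 and 0.0725 m and x of tin3_c in the frame of tray_floor between -0.006 and 0.006 m and z of tin3_c in the frame of tray_floor between 0.026 and 0.034 m and angle between tin3_c's own z axis and vertical below 0.1 rad) or (horizontal distance between tin4_c and plate_c0 between 0.058 and 0.0725 m and x of tin4_c in the frame of tray_floor between -0.006 and 0.006 m and z of tin4_c in the frame of tray_floor between 0.026 and 0.034 m and angle between tin4_c's own z axis and vertical below 0.1 rad)) and not ((horizontal distance between tin1_c and plate_c0 between 0.102 and 0.1185 m and x of tin1_c in the frame of tray_floor between -0.006 and 0.006 m and z of tin1_c in the frame of tray_floor between 0.026 and 0.034 m and angle between tin1_c's own z axis and vertical below 0.1 rad) or (horizontal distance between tin2_c and plate_c0 between 0.102 and 0.1185 m and x of tin2_c in the frame of tray_floor between -0.006 and 0.006 m and z of tin2_c in the frame of tray_floor between 0.026 and 0.034 m and angle between tin2_c's own z axis and vertical below 0.1 rad) or (horizontal distance between tin3_c and plate_c0 between 0.102 and 0.1185 m and x of tin3_c in the frame of tray_floor between -0.006 and 0.006 m and z of tin3_c in the frame of tray_floor between 0.026 and 0.034 m and angle between tin3_c's own z axis and vertical below 0.1 rad) or (horizontal distance between tin4_c and plate_c0 between 0.102 and 0.1185 m and x of tin4_c in the frame of tray_floor between -0.006 and 0.006 m and z of tin4_c in the frame of tray_floor between 0.026 and 0.034 m and angle between tin4_c's own z axis and vertical below 0.1 rad)) and contact force between the fingers and tin1 below 0.05 N and contact force between the fingers and tin2 below 0.05 N and contact force between the fingers and tin3 below 0.05 N and contact force between the fingers and tin4 below 0.05 N), for 0.25 s.
2. a second tin stands snug behind the first (gaps together under 4.5 mm), let go (((horizontal distance between tin1_c and plate_c0 between 0.018 and 0.0265 m and x of tin1_c in the frame of tray_floor between -0.006 and 0.006 m and z of tin1_c in the frame of tray_floor between 0.026 and 0.034 m and angle between tin1_c's own z axis and vertical below 0.1 rad) or (horizontal distance between tin2_c and plate_c0 between 0.018 and 0.0265 m and x of tin2_c in the frame of tray_floor between -0.006 and 0.006 m and z of tin2_c in the frame of tray_floor between 0.026 and 0.034 m and angle between tin2_c's own z axis and vertical below 0.1 rad) or (horizontal distance between tin3_c and plate_c0 between 0.018 and 0.0265 m and x of tin3_c in the frame of tray_floor between -0.006 and 0.006 m and z of tin3_c in the frame of tray_floor between 0.026 and 0.034 m and angle between tin3_c's own z axis and vertical below 0.1 rad) or (horizontal distance between tin4_c and plate_c0 between 0.018 and 0.0265 m and x of tin4_c in the frame of tray_floor between -0.006 and 0.006 m and z of tin4_c in the frame of tray_floor between 0.026 and 0.034 m and angle between tin4_c's own z axis and vertical below 0.1 rad)) and ((horizontal distance between tin1_c and plate_c0 between 0.058 and 0.0725 m and x of tin1_c in the frame of tray_floor between -0.006 and 0.006 m and z of tin1_c in the frame of tray_floor between 0.026 and 0.034 m and angle between tin1_c's own z axis and vertical below 0.1 rad) or (horizontal distance between tin2_c and plate_c0 between 0.058 and 0.0725 m and x of tin2_c in the frame of tray_floor between -0.006 and 0.006 m and z of tin2_c in the frame of tray_floor between 0.026 and 0.034 m and angle between tin2_c's own z axis and vertical below 0.1 rad) or (horizontal distance between tin3_c and plate_c0 between 0.058 and 0.0725 m and x of tin3_c in the frame of tray_floor between -0.006 and 0.006 m and z of tin3_c in the frame of tray_floor between 0.026 and 0.034 m and angle between tin3_c's own z axis and vertical below 0.1 rad) or (horizontal distance between tin4_c and plate_c0 between 0.058 and 0.0725 m and x of tin4_c in the frame of tray_floor between -0.006 and 0.006 m and z of tin4_c in the frame of tray_floor between 0.026 and 0.034 m and angle between tin4_c's own z axis and vertical below 0.1 rad)) and not ((horizontal distance between tin1_c and plate_c0 between 0.102 and 0.1185 m and x of tin1_c in the frame of tray_floor between -0.006 and 0.006 m and z of tin1_c in the frame of tray_floor between 0.026 and 0.034 m and angle between tin1_c's own z axis and vertical below 0.1 rad) or (horizontal distance between tin2_c and plate_c0 between 0.102 and 0.1185 m and x of tin2_c in the frame of tray_floor between -0.006 and 0.006 m and z of tin2_c in the frame of tray_floor between 0.026 and 0.034 m and angle between tin2_c's own z axis and vertical below 0.1 rad) or (horizontal distance between tin3_c and plate_c0 between 0.102 and 0.1185 m and x of tin3_c in the frame of tray_floor between -0.006 and 0.006 m and z of tin3_c in the frame of tray_floor between 0.026 and 0.034 m and angle between tin3_c's own z axis and vertical below 0.1 rad) or (horizontal distance between tin4_c and plate_c0 between 0.102 and 0.1185 m and x of tin4_c in the frame of tray_floor between -0.006 and 0.006 m and z of tin4_c in the frame of tray_floor between 0.026 and 0.034 m and angle between tin4_c's own z axis and vertical below 0.1 rad)) and contact force between the fingers and tin1 below 0.05 N and contact force between the fingers and tin2 below 0.05 N and contact force between the fingers and tin3 below 0.05 N and contact force between the fingers and tin4 below 0.05 N), for 0.25 s.
At the end, for the whole second after the job is handed in: Pointer at rest in the green band (1.48 to 2.09 rad). Used tins upright in the channel in one row: the first within 2.5 mm of the orange plate, gaps in all under 4.5 mm to the second, 6.5 mm to a third; unused tins within 20 mm of their start. All tins let go and at rest (value of joint pointer between 1.48 and 2.09 rad and ((horizontal distance between tin1_c and plate_c0 between 0.018 and 0.0265 m and x of tin1_c in the frame of tray_floor between -0.006 and 0.006 m and z of tin1_c in the frame of tray_floor between 0.026 and 0.034 m and angle between tin1_c's own z axis and vertical below 0.1 rad) or (horizontal distance between tin2_c and plate_c0 between 0.018 and 0.0265 m and x of tin2_c in the frame of tray_floor between -0.006 and 0.006 m and z of tin2_c in the frame of tray_floor between 0.026 and 0.034 m and angle between tin2_c's own z axis and vertical below 0.1 rad) or (horizontal distance between tin3_c and plate_c0 between 0.018 and 0.0265 m and x of tin3_c in the frame of tray_floor between -0.006 and 0.006 m and z of tin3_c in the frame of tray_floor between 0.026 and 0.034 m and angle between tin3_c's own z axis and vertical below 0.1 rad) or (horizontal distance between tin4_c and plate_c0 between 0.018 and 0.0265 m and x of tin4_c in the frame of tray_floor between -0.006 and 0.006 m and z of tin4_c in the frame of tray_floor between 0.026 and 0.034 m and angle between tin4_c's own z axis and vertical below 0.1 rad)) and ((horizontal distance between tin1_c and plate_c0 between 0.058 and 0.0725 m and x of tin1_c in the frame of tray_floor between -0.006 and 0.006 m and z of tin1_c in the frame of tray_floor between 0.026 and 0.034 m and angle between tin1_c's own z axis and vertical below 0.1 rad) or (horizontal distance between tin2_c and plate_c0 between 0.058 and 0.0725 m and x of tin2_c in the frame of tray_floor between -0.006 and 0.006 m and z of tin2_c in the frame of tray_floor between 0.026 and 0.034 m and angle between tin2_c's own z axis and vertical below 0.1 rad) or (horizontal distance between tin3_c and plate_c0 between 0.058 and 0.0725 m and x of tin3_c in the frame of tray_floor between -0.006 and 0.006 m and z of tin3_c in the frame of tray_floor between 0.026 and 0.034 m and angle between tin3_c's own z axis and vertical below 0.1 rad) or (horizontal distance between tin4_c and plate_c0 between 0.058 and 0.0725 m and x of tin4_c in the frame of tray_floor between -0.006 and 0.006 m and z of tin4_c in the frame of tray_floor between 0.026 and 0.034 m and angle between tin4_c's own z axis and vertical below 0.1 rad)) and ((horizontal distance between tin1_c and plate_c0 between 0.018 and 0.0265 m and x of tin1_c in the frame of tray_floor between -0.006 and 0.006 m and z of tin1_c in the frame of tray_floor between 0.026 and 0.034 m and angle between tin1_c's own z axis and vertical below 0.1 rad) or (horizontal distance between tin1_c and plate_c0 between 0.058 and 0.0725 m and x of tin1_c in the frame of tray_floor between -0.006 and 0.006 m and z of tin1_c in the frame of tray_floor between 0.026 and 0.034 m and angle between tin1_c's own z axis and vertical below 0.1 rad) or (horizontal distance between tin1_c and plate_c0 between 0.102 and 0.1185 m and x of tin1_c in the frame of tray_floor between -0.006 and 0.006 m and z of tin1_c in the frame of tray_floor between 0.026 and 0.034 m and angle between tin1_c's own z axis and vertical below 0.1 rad) or distance of tin1_c from where it was at the start of the episode below 0.02 m) and ((horizontal distance between tin2_c and plate_c0 between 0.018 and 0.0265 m and x of tin2_c in the frame of tray_floor between -0.006 and 0.006 m and z of tin2_c in the frame of tray_floor between 0.026 and 0.034 m and angle between tin2_c's own z axis and vertical below 0.1 rad) or (horizontal distance between tin2_c and plate_c0 between 0.058 and 0.0725 m and x of tin2_c in the frame of tray_floor between -0.006 and 0.006 m and z of tin2_c in the frame of tray_floor between 0.026 and 0.034 m and angle between tin2_c's own z axis and vertical below 0.1 rad) or (horizontal distance between tin2_c and plate_c0 between 0.102 and 0.1185 m and x of tin2_c in the frame of tray_floor between -0.006 and 0.006 m and z of tin2_c in the frame of tray_floor between 0.026 and 0.034 m and angle between tin2_c's own z axis and vertical below 0.1 rad) or distance of tin2_c from where it was at the start of the episode below 0.02 m) and ((horizontal distance between tin3_c and plate_c0 between 0.018 and 0.0265 m and x of tin3_c in the frame of tray_floor between -0.006 and 0.006 m and z of tin3_c in the frame of tray_floor between 0.026 and 0.034 m and angle between tin3_c's own z axis and vertical below 0.1 rad) or (horizontal distance between tin3_c and plate_c0 between 0.058 and 0.0725 m and x of tin3_c in the frame of tray_floor between -0.006 and 0.006 m and z of tin3_c in the frame of tray_floor between 0.026 and 0.034 m and angle between tin3_c's own z axis and vertical below 0.1 rad) or (horizontal distance between tin3_c and plate_c0 between 0.102 and 0.1185 m and x of tin3_c in the frame of tray_floor between -0.006 and 0.006 m and z of tin3_c in the frame of tray_floor between 0.026 and 0.034 m and angle between tin3_c's own z axis and vertical below 0.1 rad) or distance of tin3_c from where it was at the start of the episode below 0.02 m) and ((horizontal distance between tin4_c and plate_c0 between 0.018 and 0.0265 m and x of tin4_c in the frame of tray_floor between -0.006 and 0.006 m and z of tin4_c in the frame of tray_floor between 0.026 and 0.034 m and angle between tin4_c's own z axis and vertical below 0.1 rad) or (horizontal distance between tin4_c and plate_c0 between 0.058 and 0.0725 m and x of tin4_c in the frame of tray_floor between -0.006 and 0.006 m and z of tin4_c in the frame of tray_floor between 0.026 and 0.034 m and angle between tin4_c's own z axis and vertical below 0.1 rad) or (horizontal distance between tin4_c and plate_c0 between 0.102 and 0.1185 m and x of tin4_c in the frame of tray_floor between -0.006 and 0.006 m and z of tin4_c in the frame of tray_floor between 0.026 and 0.034 m and angle between tin4_c's own z axis and vertical below 0.1 rad) or distance of tin4_c from where it was at the start of the episode below 0.02 m) and linear speed of each of tin1, tin2, tin3, tin4 below 0.02 m/s and contact force between the fingers and tin1 below 0.05 N and contact force between the fingers and tin2 below 0.05 N and contact force between the fingers and tin3 below 0.05 N and contact force between the fingers and tin4 below 0.05 N); the robot touches nothing.
It fails at once if the orange plate is pushed back more than 2.5 mm (10 N) (value of joint plate above 0.0025 m).
It fails at once if the pointer is driven into the red (value of joint pointer above 5 rad).
It fails at once if a tin is tipped over (angle between any of tin1_c, tin2_c, tin3_c, tin4_c's own z axis and vertical above 0.6 rad).
It fails at once if a bystander is moved more than 30 mm (distance of any of mug_mid, shaker_mid, oil_mid, jam_mid, bowl_mid, cutter_mid, spoon_grip from where it was at the start of the episode above 0.03 m).
It also fails if it takes over 72 s, if anything falls off the work surface, if the arm or the gripper's body presses on something with over 40 N, if the wrist force passes 120 N, or if a joint passes its speed limit or range.

## Robot

A 7-joint arm with a two-finger parallel gripper is mounted at the origin on the work surface. World frame = base frame: x ahead of the robot, y to its left, z up, the work surface at z = 0. Lengths are in m, angles in rad, forces in N, time in s.
With the tool pointing down it reaches from about 0.425 to 0.95 m from the base axis. Payload 4.7 kg.
Tool frame: the origin (TCP) lies at the centre of the arm's flange, where the gripper is bolted on; the fingertips stand 182 mm ahead of it and the grasp point (between the pads) lies 164 mm ahead of it; z points along the fingers, y is the line along which they close (so a half turn about z gives the same grasp; the last joint's range is limited). The gripper opens to 87 mm and grips with 3 to 60 N. Pads are 19 mm wide; open, the fingers measure 117 mm over their backs; the gripper's body (75 mm by 190 mm) begins 51 mm behind the grasp point.
Start: joints at [1.171, 0.469, -0.049, 1.532, 0.024, 1.141, -0.082], TCP at [0.245, -0.629, 0.405] pointing down, gripper open.
Joint ranges: [-2.59, 2.59], [-0.33, 1.99], [-1.39, 1.29], [0.1, 2.45], [-1.04, 4.18], [0.21, 1.99], [-2.66, 2.66]. Speed limits (rad/s): [2.57, 2.57, 3.14, 3.14, 3.14, 3.14, 3.14].

## Interface

Orientations are given as a unit quaternion [x, y, z, w].
In Python, from rig import readout, viewer, r gives the robot as it stands. The module is installed in compiled form; this text tells all that it offers.
- The arm moves only by the shell command python3 -m inch 'ROWS' [FORCE]. ROWS is JSON, a list of rows, each a list of 3 entries, a list of its own where there are three numbers: the closure, from 0 (fully open) to 1 (shut), then the shift along the world's x, y, z as a fraction of full scale, then the turn about the world's z as a fraction of full scale. In form: [[grip, [dx, dy, dz], twist], ...]. A call has 1 to 10 rows; each row is the pose to reach, as a shift and turn from the pose commanded when the call began; what a row does not reach only later rows make up. Full scale, the value 1, is 0.15 m for a shift and pi/2 rad for a turn. A row lasts 1/12 s, in which the tool goes at most 41.7 mm and 7.16 degrees, less where a joint would pass 70% of its speed; a pose out of reach is approached as far as the arm can. A call with a number of a shift or a turn outside -1 to 1 is refused whole. A call with a gripper value outside its range is refused whole. The fingers move at their own pace and stop on an object; FORCE is the grip in N (left out, the last holds). Time passes only in rows, so rows that repeat a pose let the fingers close. It gives the time, the measured TCP pose, the force, the opening and the grip force at its end, in the units of the state.
- readout.sense(): the state, without advancing time (a new reading comes with each control period).
- viewer.capture(name): name is "side" or "top"; returns a dict with "img" (480x640x3 uint8, blue, green, red), "range_z" (480x640 float32, m along the optical axis (not along the pixel's ray), 0 where there is no reading), "camera_matrix" (3x3 intrinsics, pixels), "D" ([k1, k2, p1, p2, k3] as OpenCV has them; the pictures are not rectified), "origin" and "attitude" of the camera in the world. Camera axes: x right, y down, z forward; pixel columns grow to the right and rows downward; lengths in m; the calibration is good to about 2 mm. A picture is of the moment at which its call begins.
- r.job_done(): hands the job in; it is judged then, once.
The state is a dict: "time_s": time; "joint_positions": joint angles; "joint_velocities": joint speeds; "tau": joint torques, N m; "position": TCP position; "tool_rot": TCP orientation; "contact_force": force on the tool from outside, world axes, zero at the start; "wrist_torque": the same for the moment, N m; "finger_gap": finger opening in m; "grasp_force": force on a finger pad.
Only numpy, scipy, OpenCV 4.12 (cv2) and the standard library are available. Lean on these libraries where they do the work, as an engineer would, in place of code of your own. Each camera call takes 0.05 s, during which the arm holds its last target. There are 200 camera calls.

## Working session

There is one attempt and no reset: what is moved stays moved. The work goes in short steps, Python scripts to look and compute and a shell command to move; the robot and the scene stay as the last step left them, time stands still between calls to the robot, and variables do not carry over. Pictures are saved under pics/ and viewed, at most 10 in all, crops included, and the job is handed in when it is done.

```bash
mkdir -p pics; cat > h.py <<'E'
import numpy as np, cv2
from scipy.spatial.transform import Rotation as R
from rig import readout, viewer, r
def cap(n): 
    c=viewer.capture(n); a=np.array(c["attitude"]); c["R"]=R.from_quat(a).as_matrix() if a.size==4 else a.reshape(3,3); return c
def world(c,uv,z=None):
    uv=np.array(uv,float).reshape(-1,1,2)
    n=cv2.undistortPoints(uv,np.array(c["camera_matrix"]),np.array(c["D"]))[:,0]
    d=np.c_[n,np.ones(len(n))]
    o=np.array(c["origin"])
    if z is None:
        p=uv[:,0].round().astype(int); rz=c["range_z"][p[:,1],p[:,0]]
        return o+(d*rz[:,None])@c["R"].T
    w=d@c["R"].T
    return o+w*((z-o[2])/w[:,2])[:,None]
E
python3 - <<'E'
from h import *
for n in("top","side"):
    c=cap(n); cv2.imwrite(f"pics/{n}0.png",c["img"]); print(n,c["origin"],c["R"].round(3).tolist(),np.array(c["camera_matrix"]).tolist())
s=readout.sense(); print({k:np.round(v,3).tolist() for k,v in s.items()})
E
```

```text
top [ 0.39441485 -0.0108622   1.3129804 ] [[0.026, -0.986, 0.167], [-1.0, -0.028, -0.01], [0.014, -0.167, -0.986]] [[447.9876601598074, 0.0, 319.30181285311545], [0.0, 447.9876601598074, 230.79652842347346], [0.0, 0.0, 1.0]]
side [ 0.54729696 -1.17750436  1.44607696] [[1.0, -0.012, 0.015], [-0.019, -0.759, 0.651], [0.004, -0.651, -0.759]] [[622.3135345882129, 0.0, 310.83813802942956], [0.0, 622.3135345882129, 246.24483278951638], [0.0, 0.0, 1.0]]
{'time_s': 0.1, 'joint_positions': [1.171, 0.469, -0.049, 1.534, 0.024, 1.141, -0.082], 'joint_velocities': [0.0, -0.002, 0.001, -0.002, 0.001, -0.001, 0.0], 'tau': [0.0, -50.917, -0.081, -23.683, -0.061, 0.034, 0.0], 'position': [0.245, -0.629, 0.404], 'tool_rot': [0.983, 0.184, -0.0, -0.001], 'contact_force': [0.539, -0.588, -0.807], 'wrist_torque': [-0.021, 0.057, 0.027], 'grasp_force': 0.0, 'finger_gap': 0.087}
```

View pics/top0.png

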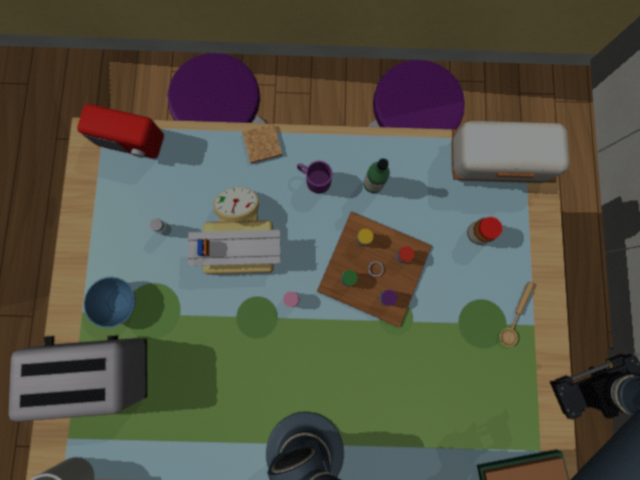

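View pics/side0.png

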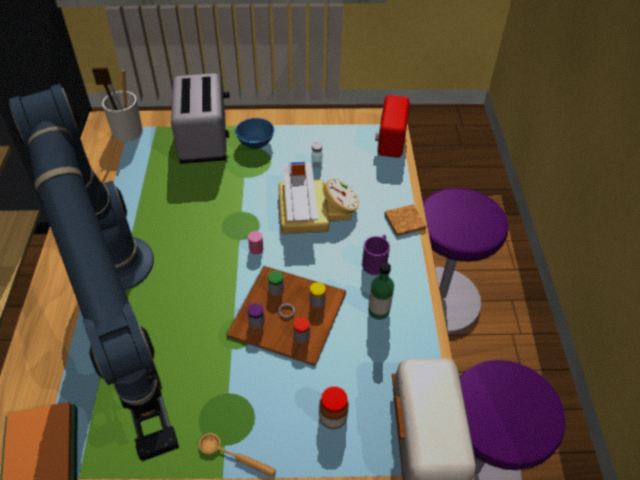

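The top view shows the tins at yellow (365,237), red (406,255), green (349,279) and purple (389,298), with a pink decoy at (291,299). The tray spans columns 188–280 at rows 230–265, the orange plate is at about (204,247), and the dial is at (236,204). The side view agrees. Next I'll measure these.

```bash
cat >> h.py <<'E'
COL={'red':((0,10),),'yellow':((22,34),),'green':((55,85),),'purple':((130,155),)}
def cents(c,x0,y0,x1,y1,z=0.072,smin=110):
    hsv=cv2.cvtColor(c["img"],cv2.COLOR_BGR2HSV); out={}
    for k,(b,) in COL.items():
        m=cv2.inRange(hsv,(b[0],smin,40),(b[1],255,255)); mm=np.zeros_like(m); mm[y0:y1,x0:x1]=m[y0:y1,x0:x1]
        n,l,st,ce=cv2.connectedComponentsWithStats(mm)
        if n<2: continue
        i=1+st[1:,4].argmax(); 
        out[k]=(ce[i].round(1),st[i,4],world(c,ce[i],z)[0].round(4))
    return out
E
python3 - <<'E'
from h import *
for n,b,tb in(("top",(335,220,425,310),(150,180,300,290)),("side",(240,265,335,345),(260,130,370,245))):
    c=cap(n); print(n)
    for k,v in cents(c,*b).items(): print(k,*v, world(c,v[0])[0].round(3))
    x0,y0,x1,y1=tb; cv2.imwrite(f"pics/{n}crop.png",cv2.resize(c["img"][y0:y1,x0:x1],None,fx=5,fy=5,interpolation=cv2.INTER_CUBIC))
    # height-band points of tray
    vv,uu=np.mgrid[y0:y1,x0:x1]; uv=np.c_[uu.ravel(),vv.ravel()]; P=world(c,uv); 
    h=P[:,2]; print(np.histogram(h,bins=np.arange(0,.17,.01)))
    print("camimg lid widths")
    np.save(n+"P.npy",np.c_[uv,P])
    m=(h>.088)&(h<.105); print(P[m].mean(0), cv2.minAreaRect(P[m][:,:2].astype(np.float32)*1000))
E
```

```text
top
red [406.2 253.3] 224 [ 0.5482 -0.2674  0.072 ] [ 0.548 -0.268  0.071]
yellow [365.  236.1] 185 [ 0.5936 -0.1517  0.072 ] [ 0.594 -0.152  0.072]
green [349.3 277.5] 154 [ 0.4764 -0.1093  0.072 ] [ 0.476 -0.109  0.071]
purple [389.  297.4] 171 [ 0.4251 -0.2195  0.072 ] [ 0.425 -0.219  0.074]
(array([5806,   30,   63,  271, 1222,  211,  197,  243,  657, 2742,  123,
         28,   80,   78,    2,    0]), array([0.  , 0.01, 0.02, 0.03, 0.04, 0.05, 0.06, 0.07, 0.08, 0.09, 0.1 ,
       0.11, 0.12, 0.13, 0.14, 0.15, 0.16]))
camimg lid widths
[0.55910479 0.20579927 0.09368787] ((580.689453125, 263.4964599609375), (160.25938415527344, 353.9776916503906), 3.423225164413452)
side
red [301.2 324.2] 254 [ 0.5446 -0.2697  0.072 ] [ 0.545 -0.275  0.08 ]
yellow [317.5 288.5] 174 [ 0.5904 -0.1536  0.072 ] [ 0.591 -0.153  0.071]
green [275.1 277.7] 137 [ 0.4733 -0.1142  0.072 ] [ 0.473 -0.113  0.07 ]
purple [255.  310.3] 167 [ 0.4216 -0.2234  0.072 ] [ 0.422 -0.225  0.075]
(array([4915,  323,  237,  422,  858,  241,  193,  193,  415, 1381,  192,
         29,   49,   53,    5,    0]), array([0.  , 0.01, 0.02, 0.03, 0.04, 0.05, 0.06, 0.07, 0.08, 0.09, 0.1 ,
       0.11, 0.12, 0.13, 0.14, 0.15, 0.16]))
camimg lid widths
[0.55516753 0.19623741 0.09466402] ((580.2515869140625, 191.56497192382812), (205.39117431640625, 470.40753173828125), 17.3249454498291)
```

View pics/topcrop.png

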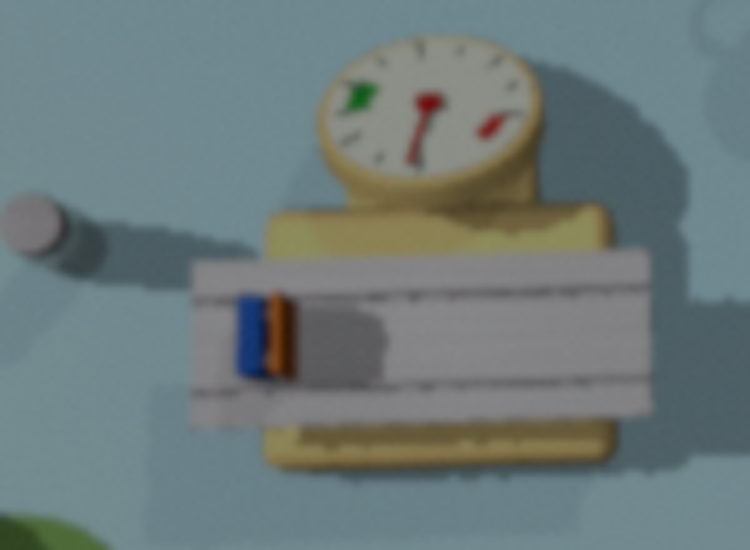

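View pics/sidecrop.png

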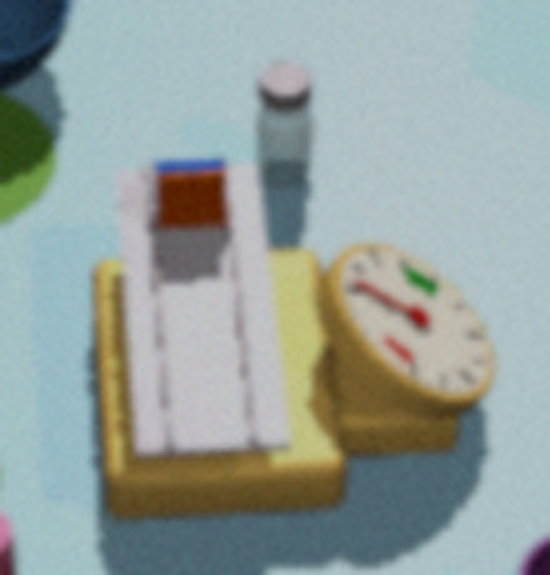

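The dial is readable: the pointer is just clockwise of zero in both crops, and the red mark is far away. The tray corners in the top crop are about (190,262), (651,247), (652,415) and (188,430), and the orange plate's near face is at about (292,335). Next I'll get the tray pose from both views.

```bash
python3 - <<'E'
from h import *
def rep(n,c,off,pts,z):
    P=world(c,np.array(pts,float)/5+np.array(off)-0.4,z); print(n,z,(P[:,:2]*1000).round(1).tolist()); return P
t=cap("top"); s=cap("side")
# order: +y+x, -y+x, -y-x, +y-x
for n,c,o,co,gr in(("top",t,(150,180),[(190,262),(651,247),(652,415),(188,430)],[(192,301),(648,290),(648,379),(192,395)]),
                ("side",s,(260,130),[(263,165),(290,445),(137,453),(118,170)],[(230,190),(252,440),(170,440),(153,200)])):
    for z,p,nm in((.095,co,"corners"),(.095,gr,"grooves")):
        P=rep(n+nm,c,o,p,z); a=(P[0]+P[3])/2; b=(P[1]+P[2])/2; d=a-b
        print(" centre",P.mean(0).round(4),"yaw deg",np.degrees(np.arctan2(-d[0],d[1])).round(2),"len",np.linalg.norm(d).round(4),"w",np.linalg.norm(P[0]-P[3]).round(4),np.linalg.norm(P[1]-P[2]).round(4))
rep("plate top edge",t,(150,180),[(272,335),(292,335)],.137)
rep("dial c top",t,(150,180),[(430,103),(412,162),(420,42),(440,190)],.075)
# heights across the tray, top view
for v in range(228,268): print(v,world(t,[(250,v)])[0].round(4)[[0,2]],end=" ")
E
```

```text
topcorners 0.095 [[587.3, 338.3], [602.9, 86.1], [510.2, 81.7], [495.1, 332.5]]
 centre [0.5489 0.2096 0.095 ] yaw deg 3.49 len 0.252 w 0.0924 0.0928
topgrooves 0.095 [[565.8, 335.6], [578.9, 86.7], [529.8, 84.7], [514.2, 331.7]]
 centre [0.5472 0.2097 0.095 ] yaw deg 3.32 len 0.2484 w 0.0517 0.0491
sidecorners 0.095 [[585.8, 336.3], [596.8, 87.9], [505.9, 82.8], [492.0, 332.9]]
 centre [0.5451 0.2099 0.095 ] yaw deg 2.85 len 0.2496 w 0.0938 0.0911
sidegrooves 0.095 [[564.1, 312.6], [574.2, 92.3], [525.4, 93.0], [514.7, 303.9]]
 centre [0.5446 0.2005 0.095 ] yaw deg 2.77 len 0.2159 w 0.0502 0.0488
plate top edge 0.137 [[542.9, 280.3], [543.2, 269.8]]
dial c top 0.075 [[685.4, 215.8], [651.0, 224.0], [720.7, 223.5], [635.4, 207.4]]
228 [0.6125 0.0418] 229 [0.6087 0.0467] 230 [0.5975 0.0966] 231 [0.5956 0.0912] 232 [0.5921 0.0959] 233 [0.5897 0.0934] 234 [0.5874 0.0901] 235 [0.5837 0.0958] 236 [0.5815 0.0922] 237 [0.5778 0.0981] 238 [0.5753 0.0964] 239 [0.5734 0.0909] 240 [0.5703 0.093 ] 241 [0.5678 0.091 ] 242 [0.5647 0.0932] 243 [0.5623 0.0908] 244 [0.5589 0.0954] 245 [0.5565 0.0929] 246 [0.5537 0.0931] 247 [0.5514 0.0893] 248 [0.5484 0.0909] 249 [0.5454 0.0934] 250 [0.5419 0.0997] 251 [0.5397 0.0944] 252 [0.5374 0.0911] 253 [0.5347 0.0907] 254 [0.5317 0.0927] 255 [0.5283 0.0986] 256 [0.526  0.0951] 257 [0.5234 0.0938] 258 [0.5211 0.0896] 259 [0.5178 0.0951] 260 [0.5151 0.0943] 261 [0.5128 0.0901] 262 [0.5096 0.0947] 263 [0.5071 0.0929] 264 [0.5092 0.0394] 265 [0.5059 0.0444] 266 [0.5028 0.0469] 267 [0.5005 0.0414]
```

```bash
M="python3 -m inch"
python3 -m inch '[[0,[0.383,0.86,0],0.2],[0,[0.383,0.86,0],0.2],[0,[0.383,0.86,0],0.2],[0,[0.383,0.86,0],0.2]]' 30
python3 -m inch '[[0,[0.383,0.86,0],0.2],[0,[0.383,0.86,0],0.2],[0,[0.383,0.86,0],0.2],[0,[0.383,0.86,0],0.2]]'
python3 -m inch '[[0,[0.383,0.86,0],0.2],[0,[0.383,0.86,0],0.2],[0,[0.383,0.86,0],0.2],[0,[0.383,0.86,0],0.2]]'
python3 -m inch '[[0,[0.383,0.86,-0.6],0.2],[0,[0.383,0.86,-0.6],0.2],[0,[0.383,0.86,-0.6],0.2],[0,[0.383,0.86,-0.6],0.2],[0,[0.383,0.86,-0.6],0.2],[0,[0.383,0.86,-0.6],0.2]]'
python3 - <<'E'
from h import *
s=readout.sense(); print(np.array(s["position"]).round(4),s["tool_rot"],np.degrees(R.from_quat(s["tool_rot"]).as_matrix()[:2,1]),s["joint_positions"],s["contact_force"])
c=cap("side"); cv2.imwrite("pics/s1.png",cv2.resize(c["img"][180:360,180:380],None,fx=3,fy=3))
E
```

```text
time_s: 0.63
position: [0.3053, -0.4948, 0.4048]
tool_rot: [0.94, 0.34, 0.001, -0.001]
contact_force: [1.7, 2.0, 0.1]
finger_gap: 0.0873
grasp_force: 0.0
time_s: 0.97
position: [0.362, -0.3657, 0.4051]
tool_rot: [0.876, 0.483, 0.001, -0.001]
contact_force: [0.3, 0.6, -0.2]
finger_gap: 0.0868
grasp_force: 0.0
time_s: 1.3
position: [0.419, -0.2366, 0.4053]
tool_rot: [0.789, 0.614, 0.001, -0.0]
contact_force: [0.6, -0.1, -0.3]
finger_gap: 0.0872
grasp_force: 0.0
time_s: 1.8
position: [0.4748, -0.1111, 0.3137]
tool_rot: [0.685, 0.728, -0.0, -0.001]
contact_force: [-0.7, -0.5, 0.4]
finger_gap: 0.0869
grasp_force: 0.0
[ 0.4748 -0.1111  0.3137] [ 6.85094886e-01  7.28452596e-01 -1.97881863e-04 -1.33204045e-03] [57.18793558  3.51165356] [ 0.58523019  0.32306695 -0.52782056  2.04036528  0.21581324  0.83372792
 -0.00512834] [-0.7485735  -0.52565387  0.3937585 ]
```

View pics/s1.png

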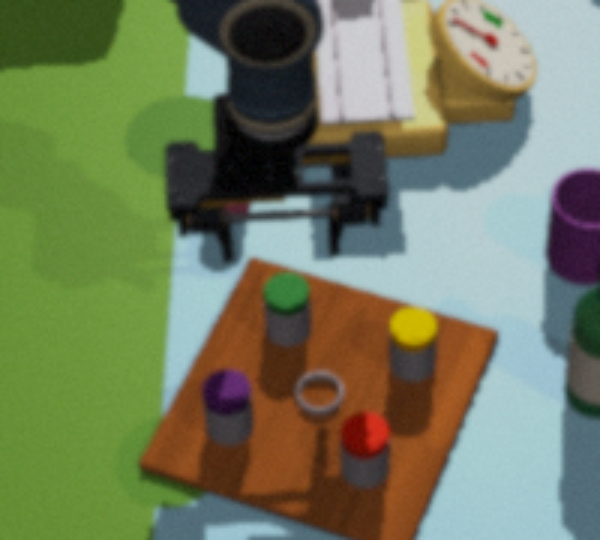

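The side view shows both fingers straddling the green lid (287,290) at crop columns 220 and 340, centred to within a few millimetres. I'll descend and grip.

```bash
python3 -m inch '[[0,[0,0,-0.2],0],[0,[0,0,-0.4],0],[0,[0,0,-0.55],0],[0,[0,0,-0.62],0],[0,[0,0,-0.62],0],[0,[0,0,-0.62],0]]' 20
python3 -m inch '[[1,[0,0,0],0],[1,[0,0,0],0],[1,[0,0,0],0],[1,[0,0,0],0],[1,[0,0,0],0],[1,[0,0,0],0],[1,[0,0,0],0],[1,[0,0,0],0]]'
python3 -m inch '[[1,[0,0,0.3],0],[1,[0,0,0.6],0],[1,[0,0,0.9],0],[1,[0,0,1],0],[1,[0,0,1],0],[1,[0,0,1],0]]'
```

```text
time_s: 2.35
position: [0.4747, -0.1141, 0.2224]
tool_rot: [0.687, 0.726, 0.0, 0.0]
contact_force: [0.2, 0.0, -0.2]
finger_gap: 0.0864
grasp_force: 0.0
time_s: 3.02
position: [0.4747, -0.1131, 0.2219]
tool_rot: [0.687, 0.727, 0.0, 0.0]
contact_force: [1.1, -0.7, 0.4]
finger_gap: 0.0431
grasp_force: 20.0
time_s: 3.52
position: [0.4744, -0.1131, 0.3728]
tool_rot: [0.687, 0.727, 0.0, 0.001]
contact_force: [0.4, -1.1, -2.4]
finger_gap: 0.0436
grasp_force: 20.0
```

```bash
python3 -m inch '[[1,[0.16,0.74,0],0],[1,[0.16,0.74,0],0],[1,[0.16,0.74,0],0]]'
python3 -m inch '[[1,[0.16,0.74,0],0],[1,[0.16,0.74,0],0],[1,[0.16,0.74,0],0]]'
python3 -m inch '[[1,[0.16,0.4,0],0],[1,[0.16,0.6,-0.2],0],[1,[0.16,0.74,-0.28],0],[1,[0.16,0.74,-0.28],0],[1,[0.16,0.74,-0.28],0],[1,[0.16,0.74,-0.28],0],[1,[0.16,0.74,-0.28],0]]'
python3 - <<'E'
from h import *
s=readout.sense(); p=np.array(s["position"]); print(p.round(4),np.degrees(R.from_quat(s["tool_rot"]).as_matrix()[:2,1]),s["joint_positions"])
f=np.mean([s["contact_force"]],0); print(f)
for n,b in(("side",(260,130,420,250)),("top",(180,180,300,280))):
    c=cap(n); x0,y0,x1,y1=b
    print(n,cents(c,*b,z=p[2]-.15))
    cv2.imwrite(f"pics/{n}2.png",cv2.resize(c["img"][y0:y1,x0:x1],None,fx=5,fy=5,interpolation=cv2.INTER_CUBIC))
E
```

```text
time_s: 3.77
position: [0.4978, 0.0003, 0.3699]
tool_rot: [0.686, 0.727, -0.001, -0.002]
contact_force: [0.5, 1.0, -1.5]
finger_gap: 0.0435
grasp_force: 20.0
time_s: 4.02
position: [0.5217, 0.1122, 0.3695]
tool_rot: [0.686, 0.728, -0.001, -0.002]
contact_force: [-0.3, -0.0, -2.1]
finger_gap: 0.0433
grasp_force: 20.0
time_s: 4.6
position: [0.5466, 0.2182, 0.329]
tool_rot: [0.688, 0.726, -0.001, 0.0]
contact_force: [0.8, -0.1, -0.7]
finger_gap: 0.0436
grasp_force: 20.0
[0.5466 0.2182 0.329 ] [57.21042943  3.12538619] [ 0.01466078  0.48042211 -0.62336329  1.79678444  0.33344687  0.9730587
 -0.69141491]
[ 0.84706242 -0.06192151 -0.71385392]
side {'red': (array([391.6, 142. ]), np.int32(554), array([0.8351, 0.3358, 0.179 ])), 'yellow': (array([282. , 201.8]), np.int32(115), array([0.4936, 0.0764, 0.179 ])), 'green': (array([298.4, 168.4]), np.int32(132), array([0.5413, 0.2169, 0.179 ])), 'purple': (array([376.5, 243.8]), np.int32(261), array([ 0.7501, -0.086 ,  0.179 ]))}
top {'red': (array([235.3, 199.8]), np.int32(11), array([0.6619, 0.1977, 0.179 ])), 'yellow': (array([248.2, 219.8]), np.int32(136), array([0.6103, 0.1615, 0.179 ])), 'green': (array([222.2, 198.6]), np.int32(12), array([0.6642, 0.2315, 0.179 ]))}
```

View pics/side2.png

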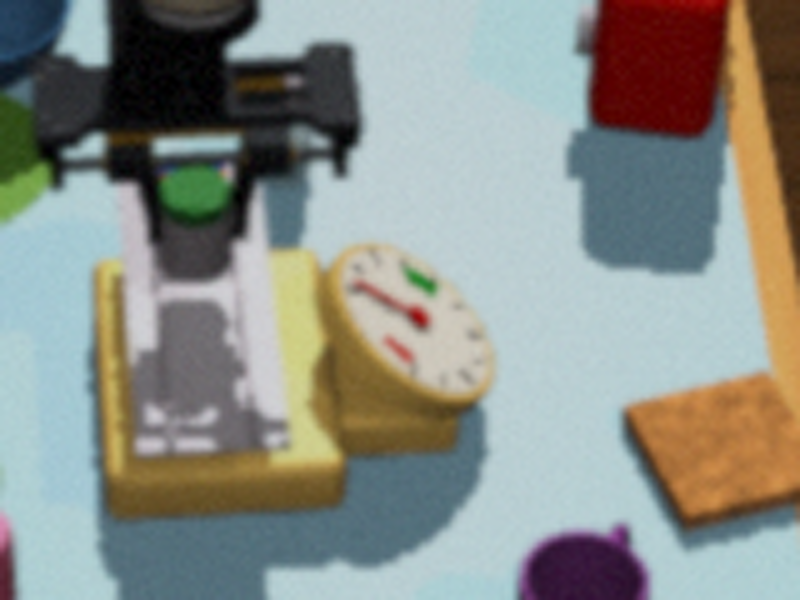

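The side view shows the green lid held over the channel at crop (196,190), its sides roughly even with the rails. The dial is unchanged. I'll lower to just above the floor and feel.

```bash
cat > f.py <<'E'
from h import *
# average forces using camera ticks (0.05 s each, arm holds)
import sys
n=int(sys.argv[1]) if len(sys.argv)>1 else 6
L=[]
P=[]
for i in range(n):
    c=viewer.capture("side"); s=readout.sense(); L.append(s["contact_force"]); P.append(s["position"])
print("t",round(s["time_s"],2),"F",np.mean(L,0).round(2),"+-",(np.std(L,0)/n**.5).round(2),"pos",np.mean(P,0).round(4),"gap",round(s["finger_gap"],4))
E
python3 f.py
python3 -m inch '[[1,[0,0,-0.1],0],[1,[0,0,-0.13],0],[1,[0,0,-0.15],0],[1,[0,0,-0.165],0],[1,[0,0,-0.17],0],[1,[0,0,-0.17],0],[1,[0,0,-0.17],0]]'
python3 f.py
```

```text
t 5.0 F [ 0.07  0.31 -1.02] +- [0.14 0.18 0.26] pos [0.5467 0.2189 0.3302] gap 0.0435
time_s: 5.58
position: [0.5465, 0.22, 0.3046]
tool_rot: [0.687, 0.727, 0.0, 0.0]
contact_force: [0.4, -0.7, -0.8]
finger_gap: 0.0431
grasp_force: 20.0
t 5.88 F [-0.05  0.01 -0.87] +- [0.12 0.18 0.23] pos [0.5465 0.22   0.3046] gap 0.0434
```

```bash
python3 -m inch '[[1,[0.01,0,0],0],[1,[0.02,0,0],0],[1,[0.02,0,0],0]]'
python3 f.py 5
python3 -m inch '[[1,[-0.01,0,0],0],[1,[-0.03,0,0],0],[1,[-0.04,0,0],0],[1,[-0.04,0,0],0]]'
python3 f.py 5
python3 -m inch '[[1,[0.02,0,0],0],[1,[0.02,0,0],0]]'
```

```text
time_s: 6.13
position: [0.5491, 0.22, 0.304]
tool_rot: [0.687, 0.727, -0.001, -0.0]
contact_force: [-1.4, 0.3, -0.9]
finger_gap: 0.0432
grasp_force: 20.0
t 6.38 F [-1.89 -0.07 -0.51] +- [0.25 0.1  0.27] pos [0.5491 0.22   0.304 ] gap 0.0434
time_s: 6.72
position: [0.5445, 0.2197, 0.3051]
tool_rot: [0.687, 0.727, 0.002, 0.001]
contact_force: [2.8, -0.2, -1.3]
finger_gap: 0.0432
grasp_force: 20.0
t 6.97 F [ 5.08 -0.09 -1.07] +- [0.23 0.13 0.27] pos [0.5446 0.2197 0.305 ] gap 0.0437
time_s: 7.13
position: [0.5461, 0.2198, 0.3039]
tool_rot: [0.687, 0.727, -0.001, -0.001]
contact_force: [-0.1, 0.6, -1.4]
finger_gap: 0.0432
grasp_force: 20.0
```

```bash
python3 -m inch '[[1,[0.004,0,-0.01],0],[1,[0.004,0,-0.02],0],[1,[0.004,0,-0.033],0],[1,[0.004,0,-0.033],0],[1,[0.004,0,-0.033],0]]'
python3 f.py 5
python3 -m inch '[[1,[0,0.03,0],0],[1,[-0.004,0.06,0],0],[1,[-0.006,0.1,0],0],[1,[-0.007,0.12,0],0],[1,[-0.007,0.12,0],0]]'
python3 f.py 5
```

```text
time_s: 7.55
position: [0.5466, 0.22, 0.2991]
tool_rot: [0.687, 0.727, -0.0, -0.0]
contact_force: [-1.9, 0.7, 0.8]
finger_gap: 0.0434
grasp_force: 20.0
t 7.8 F [-0.91  0.33  0.37] +- [0.26 0.23 0.22] pos [0.5469 0.22   0.2993] gap 0.0438
time_s: 8.22
position: [0.5458, 0.2394, 0.2995]
tool_rot: [0.686, 0.727, 0.001, -0.0]
contact_force: [-0.1, 1.3, 0.3]
finger_gap: 0.0436
grasp_force: 20.0
t 8.47 F [-0.44  0.21  0.36] +- [0.17 0.14 0.18] pos [0.5459 0.2386 0.2994] gap 0.0435
```

```bash
python3 -m inch '[[1,[0,0.01,0],0],[1,[-0.001,0.02,0],0],[1,[-0.001,0.02,0],0]]'; python3 f.py 3
python3 -m inch '[[1,[0,0.01,0],0],[1,[0,0.01,0],0]]'; python3 f.py 3
python3 -m inch '[[1,[0,0.01,0],0],[1,[0,0.01,0],0]]'; python3 f.py 3
```

```text
time_s: 8.72
position: [0.5459, 0.2406, 0.2993]
tool_rot: [0.687, 0.727, -0.0, 0.0]
contact_force: [-0.0, -1.8, 0.6]
finger_gap: 0.0435
grasp_force: 20.0
t 8.87 F [-0.32 -1.57  0.26] +- [0.13 0.39 0.08] pos [0.5459 0.2406 0.2992] gap 0.0433
time_s: 9.03
position: [0.5458, 0.2425, 0.2993]
tool_rot: [0.687, 0.727, 0.0, -0.0]
contact_force: [0.0, -0.8, -0.4]
finger_gap: 0.0434
grasp_force: 20.0
t 9.18 F [-0.31 -1.02  0.39] +- [0.24 0.21 0.38] pos [0.5458 0.2425 0.2993] gap 0.0435
time_s: 9.35
position: [0.5458, 0.2441, 0.2994]
tool_rot: [0.687, 0.727, 0.0, -0.0]
contact_force: [0.9, -0.3, 0.7]
finger_gap: 0.0433
grasp_force: 20.0
t 9.5 F [ 0.36 -0.28  0.81] +- [0.39 0.14 0.13] pos [0.5458 0.2441 0.2994] gap 0.0437
```

```bash
python3 -m inch '[[1,[0,0.01,0],0],[1,[-0.001,0.01,0],0]]'; python3 f.py 3
python3 -m inch '[[1,[0,0.01,0],0],[1,[0,0.01,0],0]]'; python3 f.py 3
python3 -m inch '[[1,[0,0.008,0],0],[1,[0,0.008,0],0]]'; python3 f.py 3
```

```text
time_s: 9.67
position: [0.5457, 0.2456, 0.2994]
tool_rot: [0.687, 0.727, 0.0, 0.0]
contact_force: [-0.5, 0.4, 0.4]
finger_gap: 0.0435
grasp_force: 20.0
t 9.82 F [ 0.32 -0.42  0.21] +- [0.13 0.04 0.23] pos [0.5457 0.2456 0.2994] gap 0.0434
time_s: 9.98
position: [0.5456, 0.247, 0.2993]
tool_rot: [0.687, 0.727, 0.0, -0.0]
contact_force: [0.5, -1.2, 1.4]
finger_gap: 0.0437
grasp_force: 20.0
t 10.13 F [ 0.15 -0.56  0.81] +- [0.06 0.31 0.24] pos [0.5456 0.247  0.2993] gap 0.0437
time_s: 10.3
position: [0.5456, 0.2482, 0.2993]
tool_rot: [0.687, 0.727, -0.0, -0.0]
contact_force: [0.1, -0.1, 0.0]
finger_gap: 0.0436
grasp_force: 20.0
t 10.45 F [ 0.11 -0.78 -0.2 ] +- [0.48 0.15 0.08] pos [0.5457 0.2481 0.2993] gap 0.0437
```

```bash
python3 -m inch '[[1,[0,0.008,0],0],[1,[0,0.008,0],0]]' | grep contact; python3 f.py 3
python3 -m inch '[[1,[0,0.008,0],0],[1,[0,0.008,0],0]]' | grep contact; python3 f.py 3
python3 -m inch '[[1,[0,0.008,0],0],[1,[0,0.008,0],0]]' | grep contact; python3 f.py 3
```

```text
contact_force: [0.1, -0.8, 0.4]
t 10.77 F [ 0.47 -0.73  0.12] +- [0.46 0.28 0.09] pos [0.5456 0.2494 0.2993] gap 0.0437
contact_force: [0.2, -1.4, -0.0]
t 11.08 F [ 0.12 -0.8  -0.03] +- [0.17 0.2  0.27] pos [0.5457 0.2506 0.2993] gap 0.0434
contact_force: [-0.7, -1.0, 0.8]
t 11.4 F [ 0.16 -0.81  0.29] +- [0.31 0.1  0.24] pos [0.5457 0.2518 0.2993] gap 0.0435
```

```bash
python3 -m inch '[[1,[0,0.008,0],0],[1,[0,0.008,0],0]]' | grep contact; python3 f.py 3
python3 -m inch '[[1,[0,0.008,0],0],[1,[0,0.008,0],0]]' | grep contact; python3 f.py 3
python3 - <<'E'
from h import *
c=cap("side"); cv2.imwrite("pics/s3.png",cv2.resize(c["img"][140:225,270:370],None,fx=6,fy=6,interpolation=cv2.INTER_CUBIC))
E
```

```text
contact_force: [0.1, -1.6, 0.2]
t 11.72 F [-0.62 -2.38  0.83] +- [0.2  0.04 0.21] pos [0.5457 0.2525 0.2992] gap 0.0433
contact_force: [0.4, -3.6, 0.6]
t 12.03 F [-0.26 -4.96  0.47] +- [0.2  0.07 0.32] pos [0.5457 0.2534 0.2991] gap 0.0433
```

View pics/s3.png

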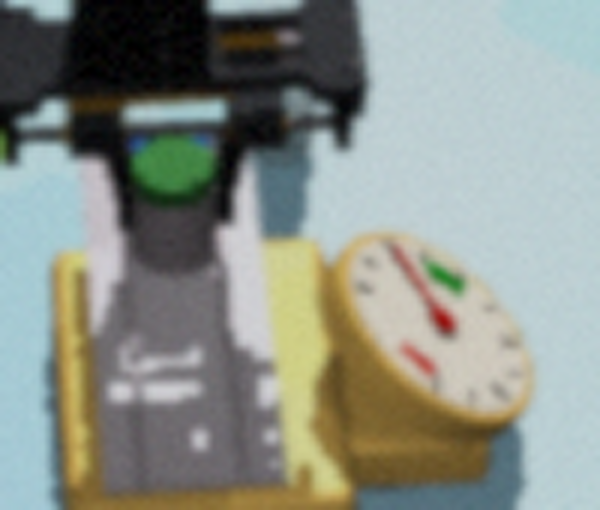

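Contact: the y force rose to about -5 N, so the plate is back roughly 1 mm. In the side view the pointer now sits about half-way from the zero mark to the green band (tip at (392,245)). I'll relax, release and lift.

```bash
python3 -m inch '[[1,[0,-0.006,0],0],[1,[0,-0.006,0],0],[1,[0,-0.006,0],0]]' | grep contact; python3 f.py 3
python3 -m inch '[[0.3,[0,0,0],0],[0.3,[0,0,0],0],[0.3,[0,0,0],0],[0,[0,0,0],0],[0,[0,0,0],0],[0,[0,0,0],0],[0,[0,0,0],0]]'
python3 -m inch '[[0,[0,0,0.2],0],[0,[0,0,0.5],0],[0,[0,0,0.8],0],[0,[0,0,0.8],0],[0,[0,0,0.8],0]]'
python3 f.py 3
python3 - <<'E'
from h import *
c=cap("side"); print(cents(c,270,140,330,200,z=.149)); t=cap("top"); print(cents(t,180,220,290,270,z=.149)); cv2.imwrite("pics/s4.png",cv2.resize(np.hstack([c["img"][140:225,270:370],t["img"][180:265,180:280]]),None,fx=4,fy=4,interpolation=cv2.INTER_CUBIC))
E
```

```text
contact_force: [0.1, -4.9, -0.1]
t 12.48 F [-0.32 -4.72  0.22] +- [0.17 0.24 0.24] pos [0.5457 0.2531 0.2993] gap 0.0437
time_s: 13.07
position: [0.5456, 0.2534, 0.2994]
tool_rot: [0.687, 0.727, 0.0, -0.0]
contact_force: [0.0, -1.1, -0.2]
finger_gap: 0.0799
grasp_force: 0.0
time_s: 13.48
position: [0.546, 0.2541, 0.4232]
tool_rot: [0.687, 0.727, 0.004, 0.001]
contact_force: [0.4, -0.5, -1.3]
finger_gap: 0.0868
grasp_force: 0.0
t 13.63 F [ 0.54  0.12 -0.3 ] +- [0.02 0.23 0.39] pos [0.5455 0.253  0.4189] gap 0.0868
{'yellow': (array([281.4, 191.2]), np.int32(56), array([0.4902, 0.1503, 0.149 ])), 'green': (array([298.2, 168.3]), np.int32(105), array([0.5407, 0.2501, 0.149 ]))}
{'yellow': (array([244. , 221.9]), np.int32(103), array([0.6099, 0.1769, 0.149 ])), 'green': (array([217.4, 242.7]), np.int32(44), array([0.5526, 0.2431, 0.149 ]))}
```

View pics/s4.png

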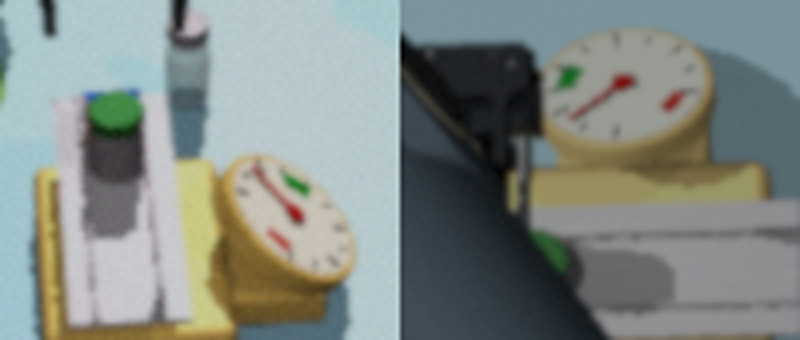

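Left: the green tin stands upright and free against the divider, and the pointer has stepped round toward green. On to the red tin.

```bash
python3 -m inch '[[0,[0,-0.87,0],0],[0,[0,-0.87,0],0],[0,[0,-0.87,0],0],[0,[0,-0.87,0],0]]' | grep pos
python3 -m inch '[[0,[0,-0.87,0],0],[0,[0,-0.87,0],0],[0,[0,-0.87,0],0],[0,[0,-0.87,0],0]]' | grep pos
python3 -m inch '[[0,[0,-0.87,0],0],[0,[0,-0.87,0],0],[0,[0,-0.87,0],0],[0,[0,-0.87,0],0]]' | grep pos
python3 -m inch '[[0,[0.01,-0.87,-0.2],0],[0,[0.01,-0.87,-0.4],0],[0,[0.01,-0.87,-0.7],0],[0,[0.01,-0.87,-0.7],0],[0,[0.01,-0.87,-0.7],0],[0,[0.01,-0.87,-0.7],0],[0,[0.01,-0.87,-0.7],0]]'
python3 - <<'E'
from h import *
from scipy.ndimage import gaussian_filter
s=readout.sense(); print(s["position"],np.degrees(R.from_quat(s["tool_rot"]).as_matrix()[:2,1]))
t=cap("top"); print(cents(t,180,220,290,280,z=.149).get('green'))
c=cap("side"); print(cents(c,270,140,330,200,z=.149).get('green'))
# pointer: dial plane -> use ticks/hub affine; 45deg-type measurement via homography of ellipse in top view
for n,c,b in(("top",t,(208,183,262,220)),("side",c,(322,175,362,216))):
    x0,y0,x1,y1=b; im=c["img"][y0:y1,x0:x1]; cv2.imwrite(f"pics/dial_{n}.png",cv2.resize(im,None,fx=14,fy=14,interpolation=cv2.INTER_CUBIC)) 
    np.save(f"d_{n}.npy",im)
E
```

```text
position: [0.5465, 0.114, 0.4169]
position: [0.5456, -0.0167, 0.4173]
position: [0.5448, -0.1473, 0.4173]
time_s: 15.32
position: [0.5477, -0.2676, 0.314]
tool_rot: [0.686, 0.727, 0.001, -0.001]
contact_force: [0.1, -0.2, 0.1]
finger_gap: 0.0866
grasp_force: 0.0
[ 0.5476707  -0.26757887  0.31401614] [57.20117307  3.29115425]
(array([213.6, 245.4]), np.int32(172), array([0.5453, 0.2525, 0.149 ]))
(array([298.5, 168.3]), np.int32(108), array([0.5414, 0.2504, 0.149 ]))
```

```bash
python3 -m inch '[[0,[-0.005,-0.003,-0.2],0],[0,[-0.005,-0.003,-0.4],0],[0,[-0.005,-0.003,-0.55],0],[0,[-0.005,-0.003,-0.61],0],[0,[-0.005,-0.003,-0.61],0],[0,[-0.005,-0.003,-0.61],0]]' 20
python3 -m inch '[[1,[0,0,0],0],[1,[0,0,0],0],[1,[0,0,0],0],[1,[0,0,0],0],[1,[0,0,0],0],[1,[0,0,0],0],[1,[0,0,0],0],[1,[0,0,0],0]]'
python3 -m inch '[[1,[0,0,0.3],0],[1,[0,0,0.6],0],[1,[0,0,0.9],0],[1,[0,0,1],0],[1,[0,0,1],0],[1,[0,0,1],0]]'
```

```text
time_s: 15.92
position: [0.5475, -0.2684, 0.2244]
tool_rot: [0.686, 0.727, 0.001, 0.001]
contact_force: [0.6, 0.4, 0.2]
finger_gap: 0.087
grasp_force: 0.0
time_s: 16.58
position: [0.5466, -0.2693, 0.2229]
tool_rot: [0.687, 0.727, 0.0, 0.0]
contact_force: [0.5, -1.1, 0.1]
finger_gap: 0.0434
grasp_force: 20.0
time_s: 17.08
position: [0.5465, -0.2692, 0.3743]
tool_rot: [0.687, 0.727, 0.0, 0.001]
contact_force: [-0.2, 0.1, -2.2]
finger_gap: 0.0435
grasp_force: 20.0
```

```bash
python3 -m inch '[[1,[0,0.87,0],0],[1,[0,0.87,0],0],[1,[0,0.87,0],0],[1,[0,0.87,0],0]]' | grep pos
python3 -m inch '[[1,[0,0.87,0],0],[1,[0,0.87,0],0],[1,[0,0.87,0],0],[1,[0,0.87,0],0]]' | grep pos
python3 -m inch '[[1,[0,0.87,0],0],[1,[0,0.87,0],0],[1,[0,0.87,0],0],[1,[0,0.87,0],0],[1,[0,0.87,0],0],[1,[0,0.87,0],0]]' | grep pos
python3 f.py 4
```

```text
position: [0.5457, -0.1299, 0.3711]
position: [0.545, 0.0003, 0.3715]
position: [0.5461, 0.1218, 0.3711]
t 18.45 F [ 0.23  0.15 -1.27] +- [0.23 0.25 0.24] pos [0.5466 0.1202 0.3717] gap 0.0436
```

```bash
python3 -m inch '[[1,[0.018,0.2,0],0],[1,[0.018,0.4,-0.1],0],[1,[0.018,0.4,-0.28],0],[1,[0.018,0.4,-0.28],0],[1,[0.018,0.4,-0.28],0],[1,[0.018,0.4,-0.28],0]]' | grep pos
python3 f.py 4
python3 -m inch '[[1,[0,0,-0.1],0],[1,[0,0,-0.13],0],[1,[0,0,-0.16],0],[1,[0,0,-0.185],0],[1,[0,0,-0.185],0],[1,[0,0,-0.185],0]]' | grep pos
python3 f.py 5
python3 -m inch '[[1,[0.01,0,0],0],[1,[0.02,0,0],0],[1,[0.02,0,0],0]]' | grep pos
python3 f.py 4
python3 -m inch '[[1,[-0.01,0,0],0],[1,[-0.03,0,0],0],[1,[-0.04,0,0],0],[1,[-0.04,0,0],0]]' | grep pos
python3 f.py 4
python3 -m inch '[[1,[0.02,0,0],0],[1,[0.02,0,0],0]]'
```

```text
position: [0.5499, 0.1809, 0.3315]
t 19.15 F [ 0.02  0.11 -0.74] +- [0.11 0.26 0.21] pos [0.5498 0.1813 0.3321] gap 0.0435
position: [0.5492, 0.1823, 0.3032]
t 19.9 F [ 0.12 -0.08 -1.63] +- [0.14 0.1  0.15] pos [0.5492 0.1824 0.3034] gap 0.0438
position: [0.5516, 0.1824, 0.3027]
t 20.35 F [-3.21 -0.04 -1.2 ] +- [0.32 0.33 0.25] pos [0.5516 0.1823 0.3027] gap 0.0437
position: [0.5469, 0.1821, 0.3038]
t 20.88 F [ 3.25  0.04 -0.96] +- [0.3  0.15 0.19] pos [0.547  0.1821 0.3037] gap 0.0434
time_s: 21.05
position: [0.5491, 0.1821, 0.3028]
tool_rot: [0.687, 0.727, -0.001, -0.0]
contact_force: [0.6, -0.1, -0.9]
finger_gap: 0.0431
grasp_force: 20.0
```

```bash
python3 -m inch '[[1,[0,0,-0.02],0],[1,[0,0,-0.04],0],[1,[0,0,-0.04],0],[1,[0,0,-0.04],0]]' | grep pos
python3 f.py 4
python3 -m inch '[[1,[0,0.03,0],0],[1,[-0.003,0.07,0],0],[1,[-0.005,0.1,0],0],[1,[-0.007,0.13,0],0],[1,[-0.007,0.13,0],0]]' | grep pos
python3 f.py 4
python3 -m inch '[[1,[0,0.008,0],0],[1,[0,0.008,0],0]]' | grep contact; python3 f.py 3
python3 -m inch '[[1,[0,0.008,0],0],[1,[0,0.008,0],0]]' | grep contact; python3 f.py 3
```

```text
position: [0.5489, 0.1823, 0.2968]
t 21.58 F [-0.92 -0.01  0.18] +- [0.07 0.23 0.33] pos [0.5489 0.1823 0.297 ] gap 0.0432
position: [0.5478, 0.2034, 0.2973]
t 22.2 F [0.34 1.35 0.82] +- [0.28 0.1  0.09] pos [0.548  0.2026 0.2972] gap 0.0433
contact_force: [0.0, -1.0, -0.2]
t 22.52 F [ 0.12 -0.33  0.37] +- [0.23 0.13 0.22] pos [0.5481 0.2026 0.297 ] gap 0.0437
contact_force: [-0.1, -0.5, 0.9]
t 22.83 F [ 0.11 -1.05  0.52] +- [0.03 0.17 0.11] pos [0.5481 0.204  0.297 ] gap 0.0434
```

```bash
python3 -m inch '[[1,[0,0.008,0],0],[1,[0,0.008,0],0]]' | grep contact; python3 f.py 3
python3 -m inch '[[1,[0,0.008,0],0],[1,[0,0.008,0],0]]' | grep contact; python3 f.py 3
python3 -m inch '[[1,[-0.001,0.008,0],0],[1,[-0.001,0.008,0],0]]' | grep contact; python3 f.py 3
```

```text
contact_force: [-0.0, -1.4, 0.2]
t 23.15 F [ 0.7  -0.6   0.78] +- [0.16 0.21 0.15] pos [0.5481 0.2055 0.2971] gap 0.0437
contact_force: [-0.1, -0.9, 0.5]
t 23.47 F [ 0.22 -0.32  0.37] +- [0.19 0.19 0.1 ] pos [0.5481 0.2067 0.2971] gap 0.0436
contact_force: [0.9, -1.1, 0.8]
t 23.78 F [0.11 0.04 0.21] +- [0.34 0.24 0.11] pos [0.5479 0.2079 0.2971] gap 0.0437
```

```bash
python3 -m inch '[[1,[0,0.008,0],0],[1,[0,0.008,0],0]]' | grep contact; python3 f.py 3
python3 -m inch '[[1,[0,0.008,0],0],[1,[0,0.008,0],0]]' | grep contact; python3 f.py 3
```

```text
contact_force: [-0.1, -1.2, 0.9]
t 24.1 F [-0.53 -0.78 -0.07] +- [0.21 0.04 0.07] pos [0.5479 0.209  0.2971] gap 0.0433
contact_force: [0.3, -1.0, 1.0]
t 24.42 F [ 0.36 -1.07  0.67] +- [0.08 0.33 0.11] pos [0.5479 0.2101 0.297 ] gap 0.0435
```

```bash
python3 -m inch '[[1,[0,0.007,0],0],[1,[0,0.007,0],0]]' | grep contact; python3 f.py 3
python3 -m inch '[[1,[0,0.007,0],0],[1,[0,0.007,0],0]]' | grep contact; python3 f.py 3
```

```text
contact_force: [0.1, -2.7, 0.7]
t 24.73 F [ 0.42 -2.84  0.22] +- [0.19 0.4  0.29] pos [0.548  0.2107 0.2969] gap 0.0435
contact_force: [-1.0, -5.1, -0.1]
t 25.05 F [ 0.41 -4.75  0.41] +- [0.15 0.14 0.22] pos [0.548  0.2115 0.2969] gap 0.0435
```

```bash
python3 -m inch '[[1,[0,-0.008,0],0],[1,[0,-0.008,0],0]]' | grep contact
python3 -m inch '[[0.3,[0,0,0],0],[0.3,[0,0,0],0],[0.3,[0,0,0],0],[0,[0,0,0],0],[0,[0,0,0],0],[0,[0,0,0],0],[0,[0,0,0],0]]'
python3 -m inch '[[0,[0,0,0.2],0],[0,[0,0,0.5],0],[0,[0,0,0.85],0],[0,[0,0,0.85],0],[0,[0,0,0.85],0]]' | grep pos
python3 -m inch '[[0,[0,-0.9,0],0],[0,[0,-0.9,0],0],[0,[0,-0.9,0],0],[0,[0,-0.9,0],0],[0,[0,-0.9,0],0]]' | grep pos
python3 - <<'E'
from h import *
t=cap("top"); c=cap("side")
for n,k in(("top",t),("side",c)):
    d=cents(k,180,220,290,280,z=.146) if n=="top" else cents(k,270,140,330,205,z=.146); print(n,d.get('green'),d.get('red'))
a=cv2.resize(c["img"][140:225,270:370],(400,340),interpolation=cv2.INTER_CUBIC);b=cv2.resize(t["img"][180:265,180:280],(400,340),interpolation=cv2.INTER_CUBIC)
cv2.imwrite("pics/s5.png",np.hstack([a,b]))
E
```

```text
contact_force: [0.8, -3.9, -0.4]
time_s: 25.8
position: [0.5479, 0.2112, 0.2971]
tool_rot: [0.687, 0.727, 0.0, -0.0]
contact_force: [-0.1, -0.7, -0.9]
finger_gap: 0.0796
grasp_force: 0.0
position: [0.5485, 0.2122, 0.4297]
position: [0.5481, 0.0711, 0.4229]
top (array([213.5, 245.5]), np.int32(166), array([0.5454, 0.2535, 0.146 ])) (array([229.9, 245.3]), np.int32(220), array([0.5472, 0.2107, 0.146 ]))
side (array([298.8, 167.8]), np.int32(35), array([0.5425, 0.2558, 0.146 ])) (array([298.9, 178.1]), np.int32(161), array([0.5425, 0.2094, 0.146 ]))
```

View pics/s5.png

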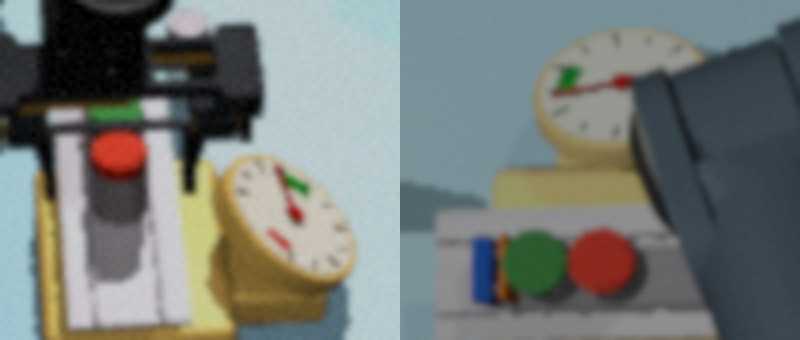

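In the top crop the pointer (tip at about (553,94)) lies just short of, or at the edge of, the green mark (568,78). That is too close to call by eye, so I'll measure the angle in the dial plane, using the green band as a reference.

```bash
cat > dial.py <<'E'
from h import *
yaw=np.radians(3.1); ex=np.array([np.cos(yaw),np.sin(yaw),0]); ey=np.array([-ex[1],ex[0],0])
def dial(c,b):
    x0,y0,x1,y1=b
    hsv=cv2.cvtColor(c["img"],cv2.COLOR_BGR2HSV)
    vv,uu=np.mgrid[y0:y1,x0:x1]; uv=np.c_[uu.ravel(),vv.ravel()]
    P=world(c,uv); H=hsv[y0:y1,x0:x1].reshape(-1,3).astype(int)
    loc=np.c_[(P-[.547,.21,0])@ex,(P-[.547,.21,0])@ey,P[:,2]]
    white=(H[:,1]<60)&(H[:,2]>110)&(loc[:,0]>.085)&(loc[:,0]<.19)&(P[:,2]>.04)&(P[:,2]<.115)
    A=np.c_[P[white][:,:2],np.ones(white.sum())]
    k=np.ones(len(A),bool)
    for _ in range(4):
        co=np.linalg.lstsq(A[k],P[white][k,2],rcond=None)[0]; e=A@co-P[white][:,2]; k=abs(e)<.004
    n=np.array([-co[0],-co[1],1]); n/=np.linalg.norm(n)
    up=-ex+ n*(n@ex); up/=np.linalg.norm(up); right=np.cross(up,n)  # clockwise facing dial: up -> right
    o=np.array(c["origin"]); nn=cv2.undistortPoints(uv.reshape(-1,1,2).astype(float),np.array(c["camera_matrix"]),np.array(c["D"]))[:,0]
    w=np.c_[nn,np.ones(len(nn))]@c["R"].T
    p0=np.array([0,0,co[2]]); Q=o+w*(((p0-o)@n)/(w@n))[:,None]
    q=np.c_[Q@right,Q@up]
    red=((H[:,0]<10)|(H[:,0]>170))&(H[:,1]>110)&(H[:,2]>50)
    grn=(H[:,0]>45)&(H[:,0]<90)&(H[:,1]>90)
    # centre: minimum enclosing circle of white
    wh=cv2.minEnclosingCircle(q[white].astype(np.float32))
    return q,H,red,grn,white,wh,np.degrees(np.arccos(n@[0,0,1])),k.sum()
if __name__=="__main__":
    for n,b in(("top",(208,183,262,224)),("side",(322,170,364,220))):
        c=cap(n); q,H,red,grn,white,wh,tilt,nk=dial(c,b)
        m=np.zeros((b[3]-b[1],b[2]-b[0]),np.uint8); m.ravel()[red]=1
        ctr,rad=wh; print(n,"tilt",tilt.round(1),nk,"centre",ctr,"r",rad)
        N,l,st,ce=cv2.connectedComponentsWithStats(m,connectivity=8); l=l.ravel()
        g=q[grn].mean(0)
        sat=H[:,1].astype(float)
        for i in range(1,N):
            if st[i,4]<4: continue
            z=q[l==i]; mu=z.mean(0); d=np.linalg.svd(z-mu)[2][0]
            # wedge-shaped pointer incl hub: thick end = hub
            print(" red blob",st[i,4],"mean rel",(mu-ctr).round(4),"axis ang",np.degrees(np.arctan2(d[0],d[1])).round(1),"ends",[(x-ctr).round(4).tolist() for x in(z[(z-mu)@d==((z-mu)@d).max()][0],z[(z-mu)@d==((z-mu)@d).min()][0])])
        print(" green mean rel",(g-ctr).round(4),"ang",np.arctan2(*(g-ctr)).round(3),"r",np.linalg.norm(g-ctr).round(4),grn.sum())
E
python3 dial.py
```

```text
top tilt 34.5 486 centre (0.1801980435848236, -0.5265085101127625) r 0.06880386173725128
 green mean rel [ 0.0389 -0.0165] ang 1.971 r 0.0423 18
side tilt 34.2 350 centre (0.18237453699111938, -0.5278921127319336) r 0.060277342796325684
 red blob 11 mean rel [ 0.004  -0.0068] axis ang -53.0 ends [[-0.0003, -0.0005], [0.0066, -0.0132]]
 red blob 5 mean rel [-0.0371  0.013 ] axis ang -151.7 ends [[-0.0412, 0.0089], [-0.0334, 0.0194]]
 green mean rel [ 0.0399 -0.013 ] ang 1.886 r 0.042 10
```

```bash
python3 -m inch '[[0,[0,-0.9,0],0],[0,[0,-0.9,0],0],[0,[0,-0.9,0],0],[0,[0,-0.9,0],0],[0,[0,-0.9,0],0]]' | grep pos
cat > ptr.py <<'E'
from dial import *
for n,b in(("top",(208,183,262,224)),("side",(322,170,364,220))):
    fr=[cap(n) for _ in range(5)]
    c=fr[0]; c["img"]=np.mean([f["img"] for f in fr],0).round().astype(np.uint8); c["range_z"]=np.median([f["range_z"] for f in fr],0)
    q,H,*_ ,tilt,nk=dial(c,b)
    im=c["img"][b[1]:b[3],b[0]:b[2]].reshape(-1,3).astype(float); B,G,Rr=im.T
    red=np.clip((Rr-np.maximum(G,B))/ (Rr+20),0,1); grn=np.clip((G-np.maximum(Rr,B))/(G+20),0,1)
    from scipy.interpolate import griddata
    # hub: smoothed redness maximum in middle of dial face
    ctr0=np.array(cv2.minEnclosingCircle(q[_[2]].astype(np.float32))[0]) if 0 else q.mean(0)
    near=np.linalg.norm(q-ctr0,axis=1)<.03
    sm=np.array([np.sum(red*np.exp(-np.sum((q-p)**2,1)/(2*.004**2))) for p in q]); sm[~near]=0
    C=q[sm.argmax()]
    for _i in range(5):
        w=red*np.exp(-np.sum((q-C)**2,1)/(2*.004**2)); C=(w[:,None]*q).sum(0)/w.sum()
    d=q-C; r=np.hypot(*d.T); a=np.arctan2(d[:,0],d[:,1])%(2*np.pi)
    def wt(m,v): 
        m=m&(v>.12); s=np.sum(v[m]*np.exp(1j*a[m])); return np.angle(s)%(2*np.pi),m.sum(),abs(s)/max(v[m].sum(),1e-9)
    g=wt((r>.03)&(r<.055)&(a>1)&(a<3),grn); rr=wt((r>.03)&(r<.055)&(a>4)&(a<6.2),red)
    p=wt((r>.013)&(r<.036)&(a<3.2),red); gm=(r>.03)&(r<.055)&(a>1)&(a<3)&(grn>.12)
    print(n,"tilt",tilt.round(1),"nk",nk,"grn",np.round(g,3),"r",r[gm].mean().round(4),"redmark",np.round(rr,3),"PTR",np.round(p,3), "green-range",a[gm].min().round(2),a[gm].max().round(2))
    # pointer direction by regression through pixels independent of hub
    m=(r<.036)&(a<3.2)&(red>.12)|(r<.006)&(red>.12); z=q[m]; mu=np.average(z,axis=0,weights=red[m]); dd=np.linalg.svd((z-mu)*red[m][:,None])[2][0]; dd*=np.sign(dd@(mu-C)); print("   axis",(np.arctan2(*dd)%(2*np.pi)).round(3),m.sum())
E
python3 ptr.py; python3 -c "
from rig import readout; print(readout.sense()['time_s'])"
```

```text
position: [0.5481, -0.0618, 0.424]
top tilt 34.3 nk 823 grn [ 1.741 31.     0.988] r 0.0396 redmark [ 5.233 22.     0.993] PTR [ 1.341 13.     0.996] green-range 1.49 2.07
   axis 1.342 33
side tilt 34.4 nk 307 grn [ 1.772 17.     0.987] r 0.0381 redmark [ 5.141 19.     0.994] PTR [ 1.309 11.     0.99 ] green-range 1.46 2.06
   axis 1.286 24
27.75
```

Both views agree: the pointer is at about 1.3–1.38 rad and the green band centre measures 1.74–1.77 against a true 1.785. A third tin is needed, which gives about 1.94. I'll fetch the purple tin.

```bash
python3 -m inch '[[0,[-0.416,-0.53,0],0],[0,[-0.416,-0.53,0],0],[0,[-0.416,-0.53,0],0]]' | grep pos
python3 -m inch '[[0,[-0.2,-0.26,-0.1],0],[0,[-0.416,-0.53,-0.3],0],[0,[-0.416,-0.53,-0.5],0],[0,[-0.416,-0.53,-0.73],0],[0,[-0.416,-0.53,-0.73],0],[0,[-0.416,-0.53,-0.73],0],[0,[-0.416,-0.53,-0.73],0],[0,[-0.416,-0.53,-0.73],0]]'
python3 - <<'E'
from h import *
c=cap("side"); d=cents(c,240,265,335,345); print(d['purple'],d['yellow']); t=cap("top"); print(cents(t,335,220,425,310).get('purple'))
E
```

```text
position: [0.483, -0.142, 0.4241]
time_s: 28.67
position: [0.425, -0.2172, 0.3175]
tool_rot: [0.686, 0.728, 0.001, 0.002]
contact_force: [-0.5, 0.7, 0.5]
finger_gap: 0.0868
grasp_force: 0.0
(array([255.1, 310.4]), np.int32(174), array([ 0.4217, -0.2239,  0.072 ])) (array([317.4, 288.5]), np.int32(173), array([ 0.5903, -0.1535,  0.072 ]))
(array([383.2, 297.7]), np.int32(21), array([ 0.4237, -0.2035,  0.072 ]))
```

```bash
python3 -m inch '[[0,[0,0,-0.2],0],[0,[0,0,-0.4],0],[0,[0,0,-0.53],0],[0,[0,0,-0.61],0],[0,[0,0,-0.61],0],[0,[0,0,-0.61],0]]' 20
python3 -m inch '[[1,[0,0,0],0],[1,[0,0,0],0],[1,[0,0,0],0],[1,[0,0,0],0],[1,[0,0,0],0],[1,[0,0,0],0],[1,[0,0,0],0],[1,[0,0,0],0]]'
python3 -m inch '[[1,[0,0,0.3],0],[1,[0,0,0.6],0],[1,[0,0,0.9],0],[1,[0,0,1],0],[1,[0,0,1],0],[1,[0,0,1],0]]'
```

```text
time_s: 29.27
position: [0.4238, -0.2177, 0.2242]
tool_rot: [0.686, 0.727, 0.0, 0.0]
contact_force: [-0.2, -0.2, 1.5]
finger_gap: 0.087
grasp_force: 0.0
time_s: 29.93
position: [0.4233, -0.218, 0.2237]
tool_rot: [0.687, 0.727, 0.0, 0.0]
contact_force: [1.1, 0.5, 0.3]
finger_gap: 0.0436
grasp_force: 20.0
time_s: 30.43
position: [0.4231, -0.218, 0.3746]
tool_rot: [0.687, 0.727, 0.0, 0.001]
contact_force: [-0.1, 0.9, -2.0]
finger_gap: 0.0434
grasp_force: 20.0
```

```bash
python3 -m inch '[[1,[0.285,0.796,0],0],[1,[0.285,0.796,0],0],[1,[0.285,0.796,0],0],[1,[0.285,0.796,0],0]]' | grep pos
python3 -m inch '[[1,[0.285,0.796,0],0],[1,[0.285,0.796,0],0],[1,[0.285,0.796,0],0],[1,[0.285,0.796,0],0]]' | grep pos
python3 -m inch '[[1,[0.15,0.4,0],0],[1,[0.285,0.7,0],0],[1,[0.285,0.796,-0.15],0],[1,[0.285,0.796,-0.28],0],[1,[0.285,0.796,-0.28],0],[1,[0.285,0.796,-0.28],0],[1,[0.285,0.796,-0.28],0],[1,[0.285,0.796,-0.28],0]]' | grep pos
python3 f.py 4
```

```text
position: [0.4671, -0.0907, 0.3722]
position: [0.5093, 0.029, 0.3723]
position: [0.5516, 0.1388, 0.3319]
t 31.97 F [ 0.44 -0.02 -0.91] +- [0.15 0.11 0.16] pos [0.5516 0.1391 0.3324] gap 0.0437
```

```bash
python3 -m inch '[[1,[0,0,-0.1],0],[1,[0,0,-0.14],0],[1,[0,0,-0.18],0],[1,[0,0,-0.21],0],[1,[0,0,-0.21],0],[1,[0,0,-0.21],0]]' | grep pos
python3 f.py 5
python3 -m inch '[[1,[0.01,0,0],0],[1,[0.02,0,0],0],[1,[0.02,0,0],0]]' | grep pos
python3 f.py 4
python3 -m inch '[[1,[-0.01,0,0],0],[1,[-0.03,0,0],0],[1,[-0.04,0,0],0],[1,[-0.04,0,0],0]]' | grep pos
python3 f.py 4
python3 -m inch '[[1,[0.02,0,0],0],[1,[0.02,0,0],0]]'
```

```text
position: [0.5514, 0.1403, 0.3001]
t 32.72 F [ 0.08  0.21 -0.9 ] +- [0.2  0.16 0.27] pos [0.5515 0.1404 0.3004] gap 0.0437
position: [0.554, 0.1403, 0.2998]
t 33.17 F [-2.78  0.67 -1.36] +- [0.32 0.25 0.19] pos [0.5539 0.1403 0.2998] gap 0.0436
position: [0.5493, 0.1401, 0.3009]
t 33.7 F [ 3.67 -0.75 -0.95] +- [0.44 0.23 0.46] pos [0.5494 0.1401 0.3008] gap 0.0437
time_s: 33.87
position: [0.551, 0.1402, 0.2997]
tool_rot: [0.687, 0.727, -0.001, -0.001]
contact_force: [-0.0, -0.5, -1.6]
finger_gap: 0.0432
grasp_force: 20.0
```

```bash
python3 -m inch '[[1,[0.001,0,-0.02],0],[1,[0.001,0,-0.038],0],[1,[0.001,0,-0.038],0],[1,[0.001,0,-0.038],0]]' | grep pos
python3 f.py 4
python3 -m inch '[[1,[0,0.03,0],0],[1,[-0.003,0.07,0],0],[1,[-0.005,0.11,0],0],[1,[-0.008,0.14,0],0],[1,[-0.008,0.14,0],0]]' | grep pos
python3 f.py 4
python3 -m inch '[[1,[0,0.008,0],0],[1,[0,0.008,0],0]]' | grep contact; python3 f.py 3
python3 -m inch '[[1,[0,0.008,0],0],[1,[0,0.008,0],0]]' | grep contact; python3 f.py 3
```

```text
position: [0.551, 0.1403, 0.294]
t 34.4 F [-1.38 -0.38  0.58] +- [0.33 0.33 0.38] pos [0.5512 0.1403 0.2942] gap 0.0436
position: [0.5502, 0.1631, 0.2947]
t 35.02 F [-0.12  0.84  1.  ] +- [0.24 0.22 0.32] pos [0.5502 0.1622 0.2946] gap 0.0435
contact_force: [-0.2, -0.2, 0.1]
t 35.33 F [-0.07 -0.11  0.69] +- [0.09 0.28 0.11] pos [0.5504 0.1621 0.2943] gap 0.0435
contact_force: [-0.4, -1.4, 0.8]
t 35.65 F [ 0.33 -1.51  0.14] +- [0.32 0.19 0.12] pos [0.5503 0.1634 0.2943] gap 0.0435
```

```bash
python3 -m inch '[[1,[0,0.008,0],0],[1,[0,0.008,0],0]]' | grep contact; python3 f.py 3
python3 -m inch '[[1,[0,0.008,0],0],[1,[0,0.008,0],0]]' | grep contact; python3 f.py 3
python3 -m inch '[[1,[-0.001,0.008,0],0],[1,[-0.001,0.008,0],0]]' | grep contact; python3 f.py 3
```

```text
contact_force: [-0.2, -0.6, 0.9]
t 35.97 F [-0.23 -0.96  0.79] +- [0.38 0.31 0.06] pos [0.5503 0.1649 0.2944] gap 0.0436
contact_force: [0.0, -2.1, 1.0]
t 36.28 F [ 0.67 -0.95  0.23] +- [0.12 0.13 0.2 ] pos [0.5503 0.1662 0.2944] gap 0.0437
contact_force: [-0.4, -0.2, 0.9]
t 36.6 F [ 0.06 -0.27  0.68] +- [0.29 0.32 0.16] pos [0.5502 0.1674 0.2944] gap 0.0434
```

```bash
python3 -m inch '[[1,[0,0.008,0],0],[1,[0,0.008,0],0]]' | grep contact; python3 f.py 3
python3 -m inch '[[1,[0,0.008,0],0],[1,[0,0.008,0],0]]' | grep contact; python3 f.py 3
python3 -m inch '[[1,[0,0.007,0],0],[1,[0,0.007,0],0]]' | grep contact; python3 f.py 3
```

```text
contact_force: [0.6, -2.5, 1.2]
t 36.92 F [-0.17 -1.35  1.16] +- [0.22 0.07 0.08] pos [0.5502 0.1685 0.2944] gap 0.043
contact_force: [-0.5, -1.1, 0.6]
contact_force: [0.6, -3.6, 0.8]Traceback (most recent call last):
  File "f.py", line 8, in <module>
    c=viewer.capture("side"); s=readout.sense(); L.append(s["contact_force"]); P.append(s["position"])
ValueError: 200 camera calls are used up
Traceback (most recent call last):
  File "f.py", line 8, in <module>
    c=viewer.capture("side"); s=readout.sense(); L.append(s["contact_force"]); P.append(s["position"])
ValueError: 200 camera calls are used up
```

My force averaging used up the camera calls. From here I'll rely on the force readings from the moves themselves.

```bash
python3 -m inch '[[1,[0,0,0],0]]' | grep -E "contact|posi"; python3 -m inch '[[1,[0,0,0],0]]' | grep -E "contact|posi"; python3 -m inch '[[1,[0,0,0],0]]' | grep -E "contact|posi"
```

```text
position: [0.5502, 0.1702, 0.2942]
contact_force: [-0.7, -2.4, 0.9]
position: [0.5502, 0.1702, 0.2942]
contact_force: [0.4, -3.5, 0.2]
position: [0.5502, 0.1702, 0.2942]
contact_force: [-0.1, -3.2, 1.0]
```

```bash
python3 -m inch '[[1,[0,0.007,0],0],[1,[0,0.007,0],0],[1,[0,0.007,0],0]]' | grep -E "contact|posi"; python3 -m inch '[[1,[0,0,0],0]]' | grep -E "contact|posi"; python3 -m inch '[[1,[0,0,0],0]]' | grep -E "contact|posi"; python3 -m inch '[[1,[0,0,0],0]]' | grep -E "contact"
```

```text
position: [0.5503, 0.171, 0.2942]
contact_force: [0.2, -6.1, 0.5]
position: [0.5503, 0.171, 0.2942]
contact_force: [0.7, -4.5, 0.9]
position: [0.5502, 0.171, 0.2942]
contact_force: [-0.2, -4.9, 0.5]
contact_force: [-0.3, -5.8, 0.3]
```

The row is pressed against the sprung plate at about 5 N. I'll relax, release, lift and clear.

```bash
python3 -m inch '[[1,[0,-0.008,0],0],[1,[0,-0.008,0],0]]' | grep contact
python3 -m inch '[[0.3,[0,0,0],0],[0.3,[0,0,0],0],[0.3,[0,0,0],0],[0,[0,0,0],0],[0,[0,0,0],0],[0,[0,0,0],0],[0,[0,0,0],0]]'
python3 -m inch '[[0,[0,0,0.2],0],[0,[0,0,0.5],0],[0,[0,0,0.85],0],[0,[0,0,0.85],0],[0,[0,0,0.85],0]]' | grep pos
python3 -m inch '[[0,[0,-0.9,0],0],[0,[0,-0.9,0],0],[0,[0,-0.9,0],0],[0,[0,-0.9,0],0],[0,[0,-0.9,0],0],[0,[0,-0.9,0],0],[0,[0,-0.9,0],0],[0,[0,-0.9,0],0],[0,[0,-0.9,0],0],[0,[0,-0.9,0],0]]'
```

```text
contact_force: [-0.1, -3.2, 1.2]
time_s: 38.75
position: [0.5502, 0.1707, 0.2944]
tool_rot: [0.687, 0.727, 0.0, -0.0]
contact_force: [-0.3, -0.5, 0.1]
finger_gap: 0.0796
grasp_force: 0.0
position: [0.5509, 0.1716, 0.4269]
time_s: 40.0
position: [0.5501, 0.0369, 0.4218]
tool_rot: [0.686, 0.728, 0.0, -0.0]
contact_force: [-0.4, -0.5, 0.2]
finger_gap: 0.087
grasp_force: 0.0
```

```bash
python3 -c "
from rig import r; print(r.job_done())"
```

```text
the job is handed in; nothing more can be done
None
```

The green, red and purple tins stand in a row against the orange plate and the job is handed in at about 40 s. With two tins the pointer measured about 1.35 rad, so three should read about 1.94, inside the green band. I could not confirm that reading or the third tin's final position in the images, because my force checks had used up all 200 camera calls.

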